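Slide the bench block down the marking lane

TASK

Push the bench block, with the brass ring lying on it, down the lane between the two freshly lacquered brass rails until it is fully home, square against the steel stop at the far end; neither the block nor the robot may touch either rail. Only push the block: never lift or tip it, leave the ring untouched on top, and leave everything else on the bench where it is. Finish with the robot clear of everything.

Things in the scene. Friction and masses are not known exactly. Their poses are not given: they have to be found in the camera images.
- lane: Fixed steel plate 360 x 140 x 6 mm on the bench, carrying two brass rails and a stop bar. Origin: centre of its underside (bench height); +x points down the lane to the stop (to the robot's left within about 20 degrees), +y to the left rail, z up. Plate top 6 mm above the origin. The open apron, where the block starts, is x -180 to -48 mm; the rails run from x = -48 to 148 mm.
- rail_left: Left brass rail, fixed, 196 mm long, 8 mm wide, 14 mm high (top 20 mm above the bench). Origin: centre of its underside, x along it, 46 mm left of the lane's centre line. Its inner face is 42 mm from the centre line: 84 mm clear between the rails. Must not be touched.
- rail_right: Right brass rail, the same as the left one, 46 mm to the right of the lane's centre line. Must not be touched.
- mouth (a point): Centre of the lane's mouth, on the plate's top, where the rails begin (lane x = -48 mm); axes as the lane.
- stop (a point): Point on the plate's top at the middle of the stop bar's near face (lane x = 150 mm); axes as the lane. The stop is a rigid steel bar across the lane, 110 mm wide, 22 mm high above the plate.
- block: Bench block, loose: steel slab on a black plastic base, flush sides, 80 mm long (x), 64 wide (y), 40 high (black to 26 mm), 0.44 to 0.72 kg, slides with ordinary friction. Origin: centre of underside, z up. Starts on the apron at lane x -125 to -110 mm, up to 22 mm off the centre line, its x within about 9 degrees of the lane's x. Home, its centre is 40 mm before the stop.
- ring: Plain brass finger ring, 23 mm outside diameter, 6 mm high, loose, lying flat on the steel top of the block near its middle. Origin at the centre of its underside (40 mm above the block's origin). It rides along by friction and must not be touched.
- signet: Bystander: brass signet ring, 28 x 24 x 12 mm, lying on the bench. Origin under the ring's centre.
- emery: Bystander: wooden emery stick 150 x 22 x 8 mm on the bench. Origin under its centre, x along it.
- loupe: Bystander: black eye loupe, 34 mm across, 34 mm high, standing. Origin under its centre.
- dapping: Bystander: steel dapping cube, 42 mm edges, on the bench. Origin under its centre.
- burstand: Bystander: round dark wooden bur stand, 60 mm across, with burs up to 50 mm high. Origin under its centre.
- polish: Bystander: flat aluminium tin, 48 mm across, 30 mm high. Origin under its centre.
- handle: Bystander: wooden graver handle standing on its head, 45 mm across, 60 mm high. Origin under its centre.

How it is judged:
On the way:
1. the block's front half is in the lane, between the rails, flat on the plate (y of block in the frame of lane between -0.012 and 0.012 m and x of block in the frame of lane between -0.045 and 0.05 m), for 0.1 s.
At the end, for the whole second after the job is handed in: The block stands at rest flat on the plate, between the rails, its far face within 4 mm of the stop and square to it within about 3.5 degrees, and the ring lies on its steel top (y of block in the frame of lane between -0.012 and 0.012 m and x of ring in the frame of block between -0.04 and 0.04 m and y of ring in the frame of block between -0.032 and 0.032 m and z of ring in the frame of block between 0.036 and 0.044 m and x of block in the frame of lane between 0.106 and 0.113 m and z of block in the frame of lane between 0.003 and 0.009 m and angle between the x axis of block and the x axis of lane, either way round below 0.06 rad and angle between block's own z axis and vertical below 0.05 rad and linear speed of block below 0.01 m/s and linear speed of ring below 0.02 m/s); the robot touches nothing.
It fails at once if something touches a rail (contact force between any of rail_left, rail_right and anything else above 0.05 N).
It fails at once if the block is lifted or tipped (z of block in the frame of lane above 0.014 m or angle between block's own z axis and vertical above 0.12 rad).
It fails at once if the robot touches the ring (contact force between any of the arm, the fingers and ring above 0.05 N).
It fails at once if the ring comes off the block's top (z of ring in the frame of block below 0.034 m or z of ring in the frame of block above 0.05 m).
It fails at once if a bystander is moved (distance of any of signet, emery, loupe, dapping, burstand, polish, handle from where it was at the start of the episode above 0.015 m).
It also fails if it takes over 61 s, if anything falls off the work surface, if the arm or the gripper's body presses on something with over 40 N, if the wrist force passes 120 N, or if a joint passes its speed limit or range.

ROBOT

A 7-joint arm with a two-finger parallel gripper is mounted at the origin on the work surface. World frame = base frame: x ahead of the robot, y to its left, z up, the work surface at z = 0. Lengths are in m, angles in rad, forces in N, time in s.
With the tool pointing down it reaches from about 0.425 to 0.95 m from the base axis. Payload 4.7 kg.
Tool frame: the origin (TCP) lies on the centre line of the jaws, within the pads' length; the fingertips stand tcp_to_tips ahead of it and the grasp point (between the pads) lies 2 mm behind it (tcp_to_tips is the distance from the TCP to the fingertips, in m); z points along the fingers, y is the line along which they close (so a half turn about z gives the same grasp; the last joint's range is limited). The gripper opens to 87 mm and grips with 3 to 60 N. Pads are 19 mm wide; open, the fingers measure 117 mm over their backs; the gripper's body (75 mm by 190 mm) begins 51 mm behind the grasp point.
Start: joints at [1.128, 0.469, -0.049, 1.532, 0.024, 1.141, -0.082], TCP at [0.271, -0.618, 0.24] pointing down, gripper open.
Joint ranges: [-2.59, 2.59], [-0.33, 1.99], [-1.39, 1.29], [0.1, 2.45], [-1.04, 4.18], [0.21, 1.99], [-2.66, 2.66]. Speed limits (rad/s): [2.57, 2.57, 3.14, 3.14, 3.14, 3.14, 3.14].

INTERFACE

Orientations are given as a unit quaternion [x, y, z, w].
In Python, from workcell import get_obs, capture, close_job, tcp_to_tips gives the robot as it stands.
- The arm moves only by the tool send_rows, never from a script. Its argument "increments" is a list of rows, each an object with "dr": the turn, a rotation vector about the tool's x, y, z in rad, a list of three; "travel": the shift along the tool's x, y, z in mm, a list of three; "gripper": the closure in counts, from 0 (fully open) to 255 (shut). A call has 1 to 12 rows; each row shifts and turns the commanded pose from where the row before left it, along the tool's axes as they then stand; what a row does not reach is not made up. A row lasts 1/8 s, in which the tool goes at most 62.5 mm and 10.7 degrees, less where a joint would pass 70% of its speed; a pose out of reach is approached as far as the arm can. A call is refused whole if a number of a shift passes 62.5 or a number of a turn 0.188, either way. A call with a gripper value outside its range is refused whole. The fingers move at their own pace and stop on an object; "squeeze" is the grip in N (left out, the last holds). Time passes only in rows, so rows that do not move let the fingers close. It gives the time, the measured TCP pose, the force, the opening and the grip force at its end, in the units of the state.
- get_obs(): the state, without advancing time (a new reading comes with each control period).
- capture(name): name is "scene" or "side" or "wrist"; returns a dict with "img" (400x640x3 uint8, red, green, blue), "depth" (400x640 float32, m along the optical axis (not along the pixel's ray), 0 where there is no reading), "vertical_fov" (degrees; the focal length in pixels is half the picture's height over the tangent of half this angle, whatever the lens; pixels are square), "cx", "cy" (the principal point, pixels), "pose" (4x4, takes a point from camera to world coordinates). Camera axes: x right, y down, z forward; pixel columns grow to the right and rows downward; lengths in m; the calibration is good to about 2 mm. The wrist camera is an equidistant fisheye: a pixel r from the principal point sees the ray r / f radians off the axis. A picture is of the moment at which its call begins.
- close_job(): hands the job in; it is judged then, once.
The state is a dict: "t": time; "qpos": joint angles; "dq": joint speeds; "tau": joint torques, N m; "eef_pos": TCP position; "ee_rot": TCP orientation; "wrist_force": force on the tool from outside, world axes, zero at the start; "wrist_torque": the same for the moment, N m; "grip_width": opening from 0.0 (shut) to 1.0 (fully open); "gripper_force": force on a finger pad.
Only numpy, scipy, OpenCV 4.12 (cv2) and the standard library are available. Lean on these libraries where they do the work, as an engineer would, in place of code of your own. Each camera call takes 0.05 s, during which the arm holds its last target. There are 200 camera calls.

## Working session

There is one attempt and no reset: what is moved stays moved. The work goes in short steps, Python scripts to look and compute and a tool call to move; the robot and the scene stay as the last step left them, time stands still between calls to the robot, and variables do not carry over. Pictures are saved under pics/ and viewed, at most 10 in all, crops included, and the job is handed in when it is done.

Besides the shell and the picture viewer there is one more tool, called after "Request:" by a JSON object that holds its "api" and its "payload". send_rows: Moves the arm, as the interface text tells. Its arguments: {"type":"object","properties":{"increments":{"type":"array","items":{"type":"object","properties":{"dr":{"type":"array","items":{"type":"number"}},"travel":{"type":"array","items":{"type":"number"}},"gripper":{"type":"number"}}}},"squeeze":{"type":"number"}},"required":["increments"]}

```bash
ls; mkdir -p pics; cat > h.py <<'E'
import numpy as np, cv2
from workcell import get_obs, capture, close_job, tcp_to_tips
def cloud(c):
    d=c["depth"]; h,w=d.shape; f=h/2/np.tan(np.radians(c["vertical_fov"])/2)
    v,u=np.mgrid[:h,:w]; x=(u-c["cx"])/f; y=(v-c["cy"])/f
    P=np.stack([x*d,y*d,d],-1)@c["pose"][:3,:3].T+c["pose"][:3,3]
    P[d<=0]=np.nan
    return P
def save(n,img): cv2.imwrite("pics/"+n+".png",img[...,::-1])
E
python3 - <<'E'
from h import *
print(get_obs(),tcp_to_tips)
for n in("scene","side"):
    c=capture(n); save(n,c["img"]); np.save(n+".npy",c,allow_pickle=True)
    print(n,c["vertical_fov"],c["pose"].round(3).tolist())
E
```

```text
pics
{'t': 0.0, 'qpos': array([ 1.12806103,  0.46944027, -0.04859167,  1.5336927 ,  0.02412262,
        1.14100665, -0.08226758]), 'dq': array([-0.00032107,  0.00080834, -0.00180848, -0.00061753, -0.00112818,
       -0.00055952,  0.00090321]), 'tau': array([-4.50503012e-04, -5.07982886e+01, -8.08237726e-02, -2.36160243e+01,
       -6.13864465e-02,  3.76863952e-02,  1.54558734e-04]), 'eef_pos': array([ 0.27120696, -0.61749676,  0.23850071]), 'ee_rot': array([ 9.78661098e-01,  2.05478697e-01, -2.47432370e-04, -9.48513941e-04]), 'wrist_force': array([ 0.45744731,  0.39228328, -0.49002354]), 'wrist_torque': array([ 0.02361946,  0.0531218 , -0.02108736]), 'gripper_force': 0.0, 'grip_width': 1.0009028779724953} 0.017
scene 44.94869023752019 [[0.634, 0.612, -0.473, 1.037], [0.774, -0.492, 0.4, -0.302], [0.012, -0.619, -0.785, 0.855], [0.0, 0.0, 0.0, 1.0]]
side 48.11863565213478 [[0.785, -0.337, 0.519, 0.14], [-0.619, -0.419, 0.664, -0.425], [-0.006, -0.843, -0.538, 0.493], [0.0, 0.0, 0.0, 1.0]]
```

View pics/scene.png

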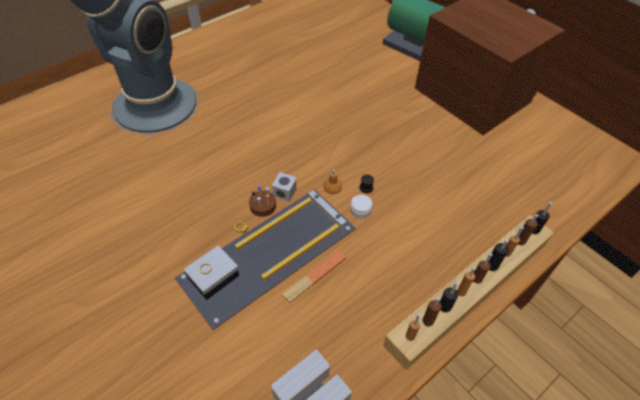

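View pics/side.png

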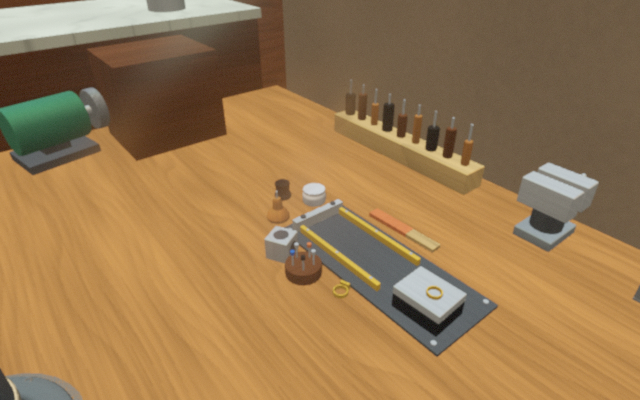

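```bash
cat >> h.py <<'E'
def measure(c,roi=None):
    P=cloud(c); hsv=cv2.cvtColor(c["img"],cv2.COLOR_RGB2HSV).astype(int); H,S,V=hsv[...,0],hsv[...,1],hsv[...,2]
    X,Y,Z=P[...,0],P[...,1],P[...,2]
    return P,H,S,V
def rect(P,m):
    n,l,s,ce=cv2.connectedComponentsWithStats(m.astype(np.uint8))
    out=[]
    for i in range(1,n):
        if s[i,4]<40: continue
        q=P[l==i]; r=cv2.minAreaRect((q[:,:2]*1000).astype(np.float32))
        out.append((s[i,4],ce[i].round(0).tolist(),np.round(r[0],1).tolist(),np.round(r[1],1).tolist(),round(r[2],2),round(float(np.median(q[:,2]))*1000,1)))
    return out
E
python3 - <<'E'
from h import *
for n in("scene","side"):
    c=np.load(n+".npy",allow_pickle=True).item(); P,H,S,V=measure(c); X,Y,Z=P[...,0],P[...,1],P[...,2]
    b=(X>.2)&(X<1)&(Y>-.6)&(Y<.6)
    print(n)
    print("steel top");[print(o) for o in rect(P,b&(Z>.038)&(Z<.056)&(S<90))]
    print("brass");[print(o) for o in rect(P,b&(Z>.012)&(Z<.026)&(S>140)&(H>18)&(H<35))]
    print("plate");[print(o) for o in rect(P,b&(Z>-.01)&(Z<.015)&(S<80)&(V<110))]
    print("other");[print(o) for o in rect(P,b&(Z>.018)&(Z<.1))]
E
```

```text
scene
steel top
(np.int32(292), [283.0, 182.0], [456.8, 84.4], [43.4, 44.5], 31.28, 42.0)
(np.int32(1313), [210.0, 269.0], [545.5, -157.7], [66.9, 80.5], 4.51, 46.2)
(np.int32(217), [502.0, 271.0], [903.4, 271.3], [14.0, 139.6], 0.35, 49.6)
(np.int32(41), [457.0, 282.0], [865.0, 183.6], [10.4, 33.8], 18.92, 49.7)
(np.int32(46), [418.0, 314.0], [863.0, 82.5], [15.5, 26.3], 15.53, 50.3)
(np.int32(47), [441.0, 319.0], [896.7, 105.0], [14.4, 24.6], 3.15, 50.1)
(np.int32(158), [400.0, 336.0], [877.0, 34.8], [36.5, 45.5], 0.72, 50.1)
(np.int32(97), [424.0, 337.0], [899.3, 59.9], [16.5, 58.6], 9.21, 50.0)
brass
(np.int32(333), [272.0, 224.0], [518.1, 13.1], [11.0, 198.8], 0.93, 18.8)
(np.int32(359), [299.0, 252.0], [610.7, 12.7], [9.8, 195.4], 0.39, 19.1)
plate
(np.int32(49), [285.0, 196.0], [470.9, 78.9], [52.5, 27.4], 72.21, 11.0)
(np.int32(6735), [265.0, 261.0], [565.0, -36.8], [142.2, 358.5], 0.41, 6.1)
other
(np.int32(2242), [455.0, 95.0], [499.1, 586.8], [243.9, 17.9], 1.98, 60.5)
(np.int32(156), [332.0, 181.0], [511.8, 178.2], [32.2, 30.9], 88.36, 27.9)
(np.int32(928), [272.0, 193.0]
[... 1101 characters left out ...]
4.4], 48.14, 10.0)
(np.int32(72), [302.0, 241.0], [500.5, 90.3], [54.8, 13.6], 69.37, 5.8)
other
(np.int32(4894), [411.0, 143.0], [881.9, 218.4], [419.9, 64.9], 89.84, 49.2)
(np.int32(3111), [176.0, 126.0], [498.4, 590.1], [15.4, 241.4], 89.0, 60.1)
(np.int32(381), [280.0, 197.0], [532.3, 208.7], [107.1, 29.8], 49.4, 31.9)
(np.int32(317), [314.0, 191.0], [599.3, 185.0], [45.1, 43.3], 82.1, 29.0)
(np.int32(2254), [550.0, 214.0], [856.4, -160.3], [89.7, 90.7], 0.0, 70.4)
(np.int32(1193), [343.0, 233.0], [560.7, 22.8], [111.0, 212.1], 0.32, 20.1)
(np.int32(1586), [293.0, 253.0], [453.8, 54.8], [58.7, 118.3], 2.48, 26.6)
(np.int32(2830), [429.0, 298.0], [543.7, -154.6], [66.3, 81.3], 3.82, 45.0)
```

Request:
{"api": "send_rows", "payload": {"increments": [{"dr": [0, 0, 0.134], "travel": [0, 0, 0], "gripper": 123}, {"dr": [0, 0, 0.134], "travel": [0, 0, 0], "gripper": 123}, {"dr": [0, 0, 0.133], "travel": [0, 0, 0], "gripper": 123}, {"dr": [0, 0, 0], "travel": [24, -51, 0], "gripper": 123}, {"dr": [0, 0, 0], "travel": [24, -51, 0], "gripper": 123}, {"dr": [0, 0, 0], "travel": [24, -51, 0], "gripper": 123}, {"dr": [0, 0, 0], "travel": [24, -51, 0], "gripper": 123}, {"dr": [0, 0, 0], "travel": [24, -51, 0], "gripper": 123}, {"dr": [0, 0, 0], "travel": [24, -51, 0], "gripper": 123}, {"dr": [0, 0, 0], "travel": [24, -51, 0], "gripper": 123}, {"dr": [0, 0, 0], "travel": [24, -51, 0], "gripper": 123}, {"dr": [0, 0, 0], "travel": [22, -51, 0], "gripper": 123}]}}

```text
t: 1.6
eef_pos: [0.4799, -0.1545, 0.2394]
ee_rot: [1.0, 0.006, -0.0, 0.0]
wrist_force: [0.6, -0.1, 0.8]
grip_width: 0.515
gripper_force: 0.0
```

```bash
cat >> h.py <<'E'
from scipy.spatial.transform import Rotation as R
def go(x,y,z,a):
    "mm, deg: tool-frame shift and turn to reach the target with tool down, tool x at world angle a"
    o=get_obs(); r=R.from_quat(o["ee_rot"]); p=o["eef_pos"]*1000
    T=R.from_euler("z",a,degrees=True)*R.from_euler("x",180,degrees=True)
    print("t",o["t"],"p",p.round(1),"x-ang",np.degrees(np.arctan2(*r.as_matrix()[1::-1,0])).round(2),"tilt",np.degrees(np.arccos(-r.as_matrix()[2,2])).round(2),"F",o["wrist_force"].round(2),"w",round(o["grip_width"],3))
    d=np.array([x,y,z])-p
    print("turn first",(r.inv()*T).as_rotvec().round(4),"then travel",T.inv().apply(d).round(1),"| travel in current axes",r.inv().apply(d).round(1))
E
python3 -c "
from h import *
go(480,-156,45,0.7)"
```

```text
t 1.6 p [ 479.9 -154.5  239.4] x-ang 0.73 tilt 0.01 F [ 0.57 -0.15  0.82] w 0.515
turn first [0.0001 0.     0.0006] then travel [1.000e-01 1.500e+00 1.944e+02] | travel in current axes [1.000e-01 1.400e+00 1.944e+02]
```

Request:
{"api": "send_rows", "payload": {"increments": [{"dr": [0, 0, 0], "travel": [0, 1.5, 45], "gripper": 123}, {"dr": [0, 0, 0], "travel": [0, 0, 45], "gripper": 123}, {"dr": [0, 0, 0], "travel": [0, 0, 45], "gripper": 123}, {"dr": [0, 0, 0], "travel": [0, 0, 40], "gripper": 123}, {"dr": [0, 0, 0], "travel": [0, 0, 19], "gripper": 123}, {"dr": [0, 0, 0], "travel": [0, 0, 0], "gripper": 123}, {"dr": [0, 0, 0], "travel": [0, 0, 0], "gripper": 123}]}}

```text
t: 2.48
eef_pos: [0.4802, -0.1579, 0.0462]
ee_rot: [1.0, 0.006, 0.001, 0.0]
wrist_force: [0.5, -0.3, 0.3]
grip_width: 0.518
gripper_force: 0.0
```

```bash
python3 - <<'E'
from h import *
go(523,-156,45,0.7)
for n in("scene","side"):
    c=capture(n); P,H,S,V=measure(c); X,Y,Z=P[...,0],P[...,1],P[...,2]; b=(X>.4)&(X<.7)&(Y>-.3)&(Y<.0)
    [print(o) for o in rect(P,b&(Z>.038)&(Z<.056))]
    if n=="side": save("side2",c["img"][150:350,250:570].repeat(2,0).repeat(2,1))
E
```

```text
t 2.475 p [ 480.2 -157.9   46.2] x-ang 0.73 tilt 0.08 F [ 0.45 -0.3   0.34] w 0.518
turn first [ 0.0004 -0.0013  0.0006] then travel [42.8 -1.4  1.2] | travel in current axes [42.8 -1.4  1.3]
(np.int32(42), [203.0, 240.0], [482.4, -137.2], [21.3, 8.2], 25.88, 48.6)
(np.int32(1305), [210.0, 269.0], [545.4, -157.7], [67.0, 80.6], 4.7, 46.2)
(np.int32(71), [422.0, 276.0], [557.9, -128.9], [14.0, 17.5], 89.91, 45.6)
(np.int32(82), [402.0, 287.0], [517.8, -126.3], [16.3, 19.8], 13.38, 45.7)
(np.int32(151), [384.0, 303.0], [476.6, -134.5], [9.5, 22.6], 68.61, 46.8)
(np.int32(135), [415.0, 328.0], [478.1, -188.8], [9.7, 22.6], 69.57, 45.8)
```

View pics/side2.png

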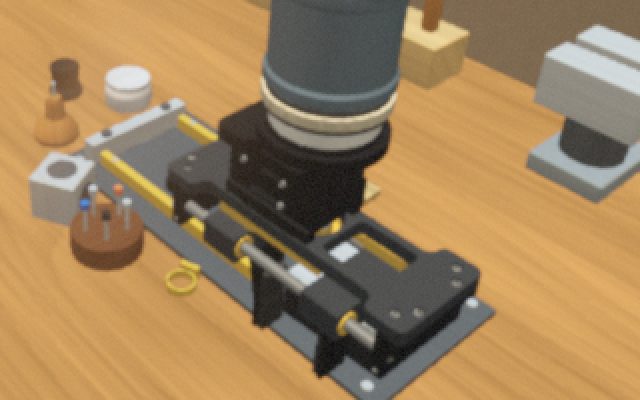

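Request:
{"api": "send_rows", "payload": {"increments": [{"dr": [0, 0, 0], "travel": [8, 0, 0], "gripper": 123}, {"dr": [0, 0, 0], "travel": [8, 0, 0], "gripper": 123}, {"dr": [0, 0, 0], "travel": [4, 0, 0], "gripper": 123}, {"dr": [0, 0, 0], "travel": [3, 0, 0], "gripper": 123}, {"dr": [0, 0, 0], "travel": [3, 0, 0], "gripper": 123}, {"dr": [0, 0, 0], "travel": [3, 0, 0], "gripper": 123}, {"dr": [0, 0, 0], "travel": [3, 0, 0], "gripper": 123}, {"dr": [0, 0, 0], "travel": [3, 0, 0], "gripper": 123}, {"dr": [0, 0, 0], "travel": [2, 0, 0], "gripper": 123}, {"dr": [0, 0, 0], "travel": [0, 0, 0], "gripper": 123}, {"dr": [0, 0, 0], "travel": [0, 0, 0], "gripper": 123}]}}

```text
t: 3.95
eef_pos: [0.5137, -0.1572, 0.0448]
ee_rot: [1.0, 0.006, -0.003, -0.0]
wrist_force: [-6.1, -0.0, 2.9]
grip_width: 0.517
gripper_force: 2.7
```

```bash
cat >> h.py <<'E'
def both(lo=.038,hi=.056,smax=90):
    for n in("scene","side"):
        c=capture(n); P,H,S,V=measure(c); X,Y,Z=P[...,0],P[...,1],P[...,2]; b=(X>.4)&(X<.7)&(Y>-.3)&(Y<.12)
        print(n,[o for o in rect(P,b&(Z>lo)&(Z<hi)) if o[0]>300])
E
python3 - <<'E'
from h import *
go(523,-156,45,0.7)
both()
E
```

```text
t 3.95 p [ 513.7 -157.2   44.8] x-ang 0.7 tilt 0.36 F [-6.11 -0.04  2.85] w 0.517
turn first [-0.0007  0.0062  0.    ] then travel [ 9.4 -1.1 -0.2] | travel in current axes [ 9.4 -1.1 -0.2]
scene [(np.int32(1383), [212.0, 272.0], [546.2, -158.6], [86.1, 80.8], 0.91, 46.2)]
side [(np.int32(424), [281.0, 236.0], [454.1, 86.2], [43.2, 42.9], 28.21, 41.8), (np.int32(312), [408.0, 292.0], [519.3, -145.2], [37.6, 42.4], 2.68, 45.1)]
```

Request:
{"api": "send_rows", "payload": {"increments": [{"dr": [0, 0, 0], "travel": [3, 0, 0], "gripper": 123}, {"dr": [0, 0, 0], "travel": [3, 0, 0], "gripper": 123}, {"dr": [0, 0, 0], "travel": [2, 0, 0], "gripper": 123}, {"dr": [0, 0, 0], "travel": [0, 0, 0], "gripper": 123}, {"dr": [0, 0, 0], "travel": [0, 0, 0], "gripper": 123}]}}

```text
t: 4.68
eef_pos: [0.5217, -0.1573, 0.0448]
ee_rot: [1.0, 0.006, -0.003, -0.0]
wrist_force: [-5.1, -0.6, 2.0]
grip_width: 0.52
gripper_force: 2.6
```

```bash
python3 - <<'E'
from h import *
go(523,-156,45,0.7)
c=capture("scene"); P=cloud(c); X,Y,Z=P[...,0],P[...,1],P[...,2]
# far (right) edge of block top, and right rail
m=(X>.535)&(X<.7)&(Y>-.23)&(Y<-.09)&(Z>.038)&(Z<.056)
r=cv2.minAreaRect((P[m][:,:2]*1000).astype(np.float32)); print(cv2.boxPoints(r).round(1).tolist(),r[2])
E
```

```text
t 4.675 p [ 521.7 -157.3   44.8] x-ang 0.7 tilt 0.35 F [-5.08 -0.57  2.02] w 0.52
turn first [-0.0005  0.0061 -0.0001] then travel [ 1.3 -1.3 -0.2] | travel in current axes [ 1.3 -1.3 -0.2]
[[534.5, -118.5999984741211], [535.0999755859375, -199.1999969482422], [597.7999877929688, -198.6999969482422], [597.2000122070312, -118.19999694824219]] 0.42470166087150574
```

Request:
{"api": "send_rows", "payload": {"increments": [{"dr": [0, 0, 0], "travel": [1.5, 0, 0], "gripper": 123}, {"dr": [0, 0, 0], "travel": [0, 0, 0], "gripper": 123}, {"dr": [0, 0, 0], "travel": [-15, 0, 0], "gripper": 123}, {"dr": [0, 0, 0], "travel": [-20, 0, 0], "gripper": 123}, {"dr": [0, 0, 0], "travel": [0, 0, -30], "gripper": 123}, {"dr": [0, 0, 0], "travel": [0, 0, -40], "gripper": 123}, {"dr": [0, 0, 0], "travel": [0, 0, -40], "gripper": 123}]}}

```text
t: 5.6
eef_pos: [0.4907, -0.1577, 0.1566]
ee_rot: [1.0, 0.006, 0.0, 0.0]
wrist_force: [-0.0, -0.1, -0.5]
grip_width: 0.516
gripper_force: 0.0
```

Request:
{"api": "send_rows", "payload": {"increments": [{"dr": [0, 0, -0.1745], "travel": [0, 0, 0], "gripper": 123}, {"dr": [0, 0, -0.1745], "travel": [0, 0, 0], "gripper": 123}, {"dr": [0, 0, -0.1745], "travel": [0, 0, 0], "gripper": 123}, {"dr": [0, 0, -0.1745], "travel": [0, 0, 0], "gripper": 123}, {"dr": [0, 0, -0.1745], "travel": [0, 0, 0], "gripper": 123}, {"dr": [0, 0, -0.1745], "travel": [0, 0, 0], "gripper": 123}, {"dr": [0, 0, -0.1745], "travel": [0, 0, 0], "gripper": 123}, {"dr": [0, 0, -0.1745], "travel": [0, 0, 0], "gripper": 123}, {"dr": [0, 0, -0.1745], "travel": [0, 0, 0], "gripper": 123}, {"dr": [0, 0, 0], "travel": [0, 0, 0], "gripper": 123}]}}

```text
t: 6.85
eef_pos: [0.4908, -0.1578, 0.1555]
ee_rot: [0.704, 0.711, 0.0, 0.0]
wrist_force: [-0.3, 0.4, -0.1]
grip_width: 0.52
gripper_force: 0.0
```

```bash
python3 - <<'E'
from h import *
go(566,-235,150,90.7)
print(get_obs()["qpos"].round(2))
both()
for n in("scene","side"):
    c=capture(n); P,H,S,V=measure(c); X,Y,Z=P[...,0],P[...,1],P[...,2]; b=(X>.4)&(X<.7)&(Y>-.3)&(Y<.2)
    [print(o) for o in rect(P,b&(Z>.012)&(Z<.026)&(S>140)&(H>18)&(H<35))]
E
```

```text
t 6.85 p [ 490.8 -157.8  155.5] x-ang 90.58 tilt 0.03 F [-0.32  0.38 -0.1 ] w 0.52
turn first [ 0.0005 -0.0002 -0.0021] then travel [-78.1  74.3   5.5] | travel in current axes [-78.   74.5   5.5]
[ 0.67  0.36 -0.54  1.97  0.24  0.87  0.02]
scene [(np.int32(1350), [215.0, 276.0], [565.5, -158.9], [65.3, 80.2], 0.72, 46.3)]
side [(np.int32(425), [281.0, 236.0], [454.4, 86.3], [43.5, 42.9], 27.74, 41.8), (np.int32(2010), [440.0, 287.0], [563.6, -156.2], [65.8, 80.4], 0.43, 45.4)]
(np.int32(329), [272.0, 224.0], [518.0, 13.4], [10.4, 198.2], 0.94, 18.9)
(np.int32(354), [299.0, 252.0], [610.4, 12.5], [8.5, 193.7], 0.78, 19.1)
(np.int32(529), [342.0, 258.0], [515.1, 12.9], [8.9, 194.2], 0.66, 18.5)
(np.int32(73), [414.0, 258.0], [607.1, -70.4], [9.3, 24.7], 11.15, 17.8)
```

Request:
{"api": "send_rows", "payload": {"increments": [{"dr": [0, 0, -0.002], "travel": [-30, 24.5, 0], "gripper": 167}, {"dr": [0, 0, 0], "travel": [-30, 25, 0], "gripper": 167}, {"dr": [0, 0, 0], "travel": [-18, 25, 0], "gripper": 167}, {"dr": [0, 0, 0], "travel": [0, 0, 40], "gripper": 167}, {"dr": [0, 0, 0], "travel": [0, 0, 40], "gripper": 167}, {"dr": [0, 0, 0], "travel": [0, 0, 30], "gripper": 167}, {"dr": [0, 0, 0], "travel": [0, 0, 0], "gripper": 167}, {"dr": [0, 0, 0], "travel": [0, 0, 0], "gripper": 167}]}}

```text
t: 8.05
eef_pos: [0.5676, -0.2347, 0.0467]
ee_rot: [0.702, 0.712, 0.0, 0.001]
wrist_force: [-0.7, 0.4, 0.5]
grip_width: 0.346
gripper_force: 0.0
```

```bash
python3 - <<'E'
from h import *
go(565.2,-213,45,90.7)
E
```

```text
t 8.05 p [ 567.6 -234.7   46.7] x-ang 90.81 tilt 0.11 F [-0.68  0.35  0.52] w 0.346
turn first [0.0019 0.0007 0.002 ] then travel [21.7 -2.2  1.7] | travel in current axes [21.7 -2.1  1.7]
```

Request:
{"api": "send_rows", "payload": {"increments": [{"dr": [0, 0, 0.002], "travel": [8, -2, 0], "gripper": 167}, {"dr": [0, 0, 0], "travel": [8, 0, 0], "gripper": 167}, {"dr": [0, 0, 0], "travel": [4, 0, 0], "gripper": 167}, {"dr": [0, 0, 0], "travel": [3, 0, 0], "gripper": 167}, {"dr": [0, 0, 0], "travel": [3, 0, 0], "gripper": 167}, {"dr": [0, 0, 0], "travel": [3, 0, 0], "gripper": 167}, {"dr": [0, 0, 0], "travel": [4, 0, 0], "gripper": 167}, {"dr": [0, 0, 0], "travel": [4, 0, 0], "gripper": 167}, {"dr": [0, 0, 0], "travel": [4, 0, 0], "gripper": 167}, {"dr": [0, 0, 0], "travel": [4, 0, 0], "gripper": 167}, {"dr": [0, 0, 0], "travel": [4, 0, 0], "gripper": 167}, {"dr": [0, 0, 0], "travel": [4, 0, 0], "gripper": 167}]}}

```text
t: 9.55
eef_pos: [0.5639, -0.1814, 0.0456]
ee_rot: [0.703, 0.712, -0.0, 0.0]
wrist_force: [-0.9, -3.8, -0.3]
grip_width: 0.348
gripper_force: 2.0
```

```bash
python3 - <<'E'
from h import *
go(564.5,-150,45,90.7)
both()
E
```

```text
t 9.55 p [ 563.9 -181.4   45.6] x-ang 90.73 tilt 0.0 F [-0.93 -3.83 -0.33] w 0.348
turn first [-0.      0.0001  0.0004] then travel [31.3  0.9  0.6] | travel in current axes [31.3  1.   0.6]
scene [(np.int32(542), [236.0, 262.0], [564.7, -111.6], [66.8, 39.8], 4.72, 46.3)]
side [(np.int32(426), [281.0, 236.0], [454.3, 86.1], [43.1, 42.7], 26.84, 41.8)]
```

Request:
{"api": "send_rows", "payload": {"increments": [{"dr": [0, 0, 0], "travel": [3, 0, 0], "gripper": 167}, {"dr": [0, 0, 0], "travel": [4, 0, 0], "gripper": 167}, {"dr": [0, 0, 0], "travel": [4, 0, 0], "gripper": 167}, {"dr": [0, 0, 0], "travel": [4, 0, 0], "gripper": 167}, {"dr": [0, 0, 0], "travel": [4, 0, 0], "gripper": 167}, {"dr": [0, 0, 0], "travel": [4, 0, 0], "gripper": 167}, {"dr": [0, 0, 0], "travel": [4, 0, 0], "gripper": 167}, {"dr": [0, 0, 0], "travel": [4, 0, 0], "gripper": 167}, {"dr": [0, 0, 0], "travel": [4, 0, 0], "gripper": 167}, {"dr": [0, 0, 0], "travel": [3, 0, 0], "gripper": 167}]}}

```text
t: 10.9
eef_pos: [0.5635, -0.1433, 0.0455]
ee_rot: [0.703, 0.712, -0.0, -0.0]
wrist_force: [0.6, -4.4, -1.1]
grip_width: 0.346
gripper_force: 1.9
```

```bash
python3 - <<'E'
from h import *
go(564.0,-100,45,90.7)
both()
c=capture("scene"); save("scene3",cv2.resize(c["img"][170:330,160:380],None,fx=3,fy=3,interpolation=cv2.INTER_CUBIC))
E
```

```text
t 10.9 p [ 563.5 -143.3   45.5] x-ang 90.73 tilt 0.0 F [ 0.57 -4.45 -1.14] w 0.346
turn first [-0.0001 -0.      0.0005] then travel [43.3  1.1  0.5] | travel in current axes [43.3  1.1  0.6]
scene [(np.int32(457), [253.0, 250.0], [564.1, -72.7], [68.7, 37.6], 5.44, 46.1)]
side [(np.int32(423), [281.0, 236.0], [454.2, 86.1], [42.8, 42.5], 28.1, 41.9)]
```

View pics/scene3.png

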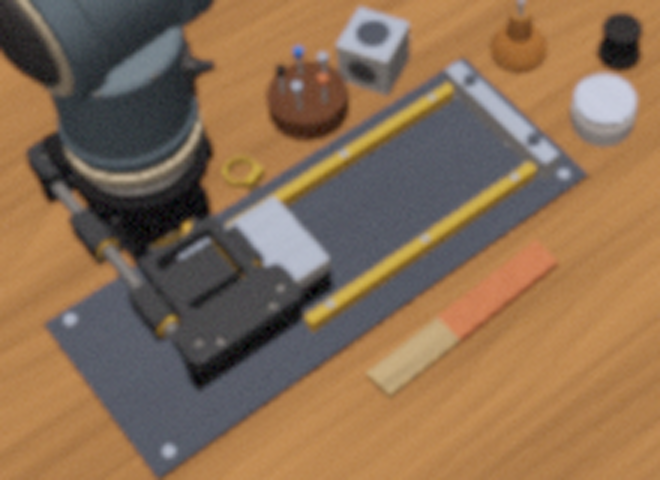

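Request:
{"api": "send_rows", "payload": {"increments": [{"dr": [0, 0, 0], "travel": [3, 0, 0], "gripper": 167}, {"dr": [0, 0, 0], "travel": [4, 0, 0], "gripper": 167}, {"dr": [0, 0, 0], "travel": [5, 0, 0], "gripper": 167}, {"dr": [0, 0, 0], "travel": [5, 0, 0], "gripper": 167}, {"dr": [0, 0, 0], "travel": [5, 0, 0], "gripper": 167}, {"dr": [0, 0, 0], "travel": [5, 0, 0], "gripper": 167}, {"dr": [0, 0, 0], "travel": [5, 0, 0], "gripper": 167}, {"dr": [0, 0, 0], "travel": [5, 0, 0], "gripper": 167}, {"dr": [0, 0, 0], "travel": [5, 0, 0], "gripper": 167}, {"dr": [0, 0, 0], "travel": [5, 0, 0], "gripper": 167}, {"dr": [0, 0, 0], "travel": [5, 0, 0], "gripper": 167}, {"dr": [0, 0, 0], "travel": [4, 0, 0], "gripper": 167}]}}

```text
t: 12.55
eef_pos: [0.5628, -0.0872, 0.0455]
ee_rot: [0.703, 0.712, 0.0, -0.0]
wrist_force: [1.1, -4.0, -1.3]
grip_width: 0.346
gripper_force: 1.9
```

```bash
python3 - <<'E'
from h import *
go(563.1,24,45,90.7)
both()
c=capture("scene"); save("scene4",cv2.resize(c["img"][170:330,160:380],None,fx=3,fy=3,interpolation=cv2.INTER_CUBIC))
E
```

```text
t 12.55 p [562.8 -87.2  45.5] x-ang 90.73 tilt 0.0 F [ 1.13 -4.   -1.34] w 0.346
turn first [-0.     -0.0001  0.0005] then travel [111.2   1.7   0.5] | travel in current axes [111.2   1.8   0.5]
scene [(np.int32(334), [277.0, 234.0], [563.2, -14.8], [67.0, 32.1], 2.52, 45.8)]
side [(np.int32(423), [281.0, 236.0], [454.5, 86.2], [43.5, 42.3], 28.82, 41.8)]
```

View pics/scene4.png

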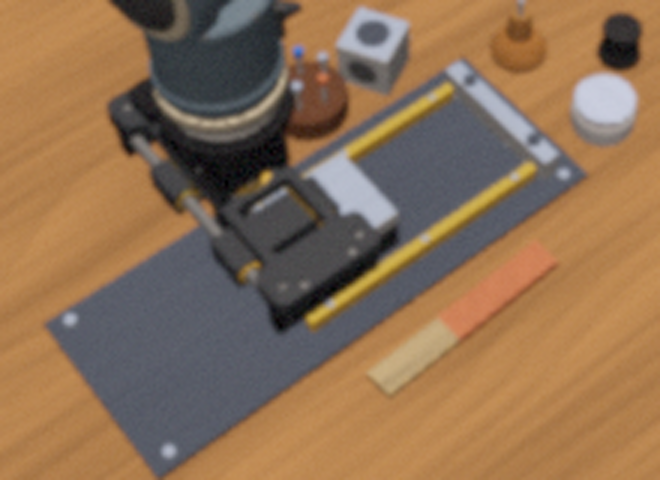

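Request:
{"api": "send_rows", "payload": {"increments": [{"dr": [0, 0, 0], "travel": [3, 0, 0], "gripper": 167}, {"dr": [0, 0, 0], "travel": [4, 0, 0], "gripper": 167}, {"dr": [0, 0, 0], "travel": [5, 0.2, 0], "gripper": 167}, {"dr": [0, 0, 0], "travel": [5, 0.2, 0], "gripper": 167}, {"dr": [0, 0, 0], "travel": [5, 0.2, 0], "gripper": 167}, {"dr": [0, 0, 0], "travel": [5, 0.2, 0], "gripper": 167}, {"dr": [0, 0, 0], "travel": [5, 0, 0], "gripper": 167}, {"dr": [0, 0, 0], "travel": [5, 0, 0], "gripper": 167}, {"dr": [0, 0, 0], "travel": [5, 0, 0], "gripper": 167}, {"dr": [0, 0, 0], "travel": [5, 0, 0], "gripper": 167}, {"dr": [0, 0, 0], "travel": [5, 0, 0], "gripper": 167}, {"dr": [0, 0, 0], "travel": [4, 0, 0], "gripper": 167}]}}

```text
t: 14.2
eef_pos: [0.5629, -0.0313, 0.0456]
ee_rot: [0.703, 0.712, -0.0, -0.0]
wrist_force: [-0.1, -4.5, -0.6]
grip_width: 0.345
gripper_force: 2.1
```

Request:
{"api": "send_rows", "payload": {"increments": [{"dr": [0, 0, 0], "travel": [3, 0, 0], "gripper": 167}, {"dr": [0, 0, 0], "travel": [4, 0, 0], "gripper": 167}, {"dr": [0, 0, 0], "travel": [5, 0, 0], "gripper": 167}, {"dr": [0, 0, 0], "travel": [5, 0, 0], "gripper": 167}, {"dr": [0, 0, 0], "travel": [5, 0, 0], "gripper": 167}, {"dr": [0, 0, 0], "travel": [5, 0, 0], "gripper": 167}, {"dr": [0, 0, 0], "travel": [5, 0, 0], "gripper": 167}, {"dr": [0, 0, 0], "travel": [4, 0, 0], "gripper": 167}, {"dr": [0, 0, 0], "travel": [3, 0, 0], "gripper": 167}, {"dr": [0, 0, 0], "travel": [3, 0, 0], "gripper": 167}, {"dr": [0, 0, 0], "travel": [2, 0, 0], "gripper": 167}]}}

```text
t: 15.58
eef_pos: [0.5623, 0.0125, 0.0456]
ee_rot: [0.703, 0.712, -0.0, 0.0]
wrist_force: [0.4, -4.6, 0.2]
grip_width: 0.345
gripper_force: 2.2
```

```bash
python3 - <<'E'
from h import *
go(563.1,24,45,90.7)
both()
c=capture("scene"); save("scene5",cv2.resize(c["img"][170:330,160:380],None,fx=3,fy=3,interpolation=cv2.INTER_CUBIC))
E
```

```text
t 15.575 p [562.3  12.5  45.6] x-ang 90.72 tilt 0.0 F [ 0.4  -4.55  0.24] w 0.345
turn first [0.     0.0001 0.0003] then travel [11.5  0.9  0.6] | travel in current axes [11.5  0.9  0.6]
scene []
side [(np.int32(424), [281.0, 236.0], [454.5, 86.2], [42.2, 43.0], 28.81, 41.8)]
```

View pics/scene5.png

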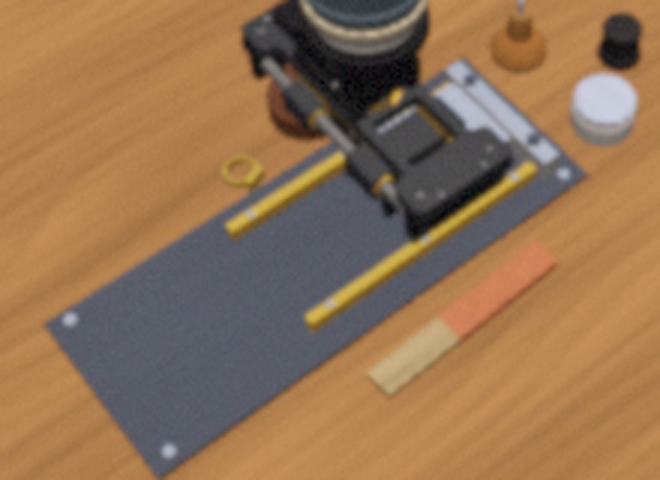

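Block is just short of the stop, centred; creep in the last ~11 mm.

Request:
{"api": "send_rows", "payload": {"increments": [{"dr": [0, 0, 0], "travel": [2, 0, 0], "gripper": 167}, {"dr": [0, 0, 0], "travel": [2, 0, 0], "gripper": 167}, {"dr": [0, 0, 0], "travel": [2, 0, 0], "gripper": 167}, {"dr": [0, 0, 0], "travel": [2, 0, 0], "gripper": 167}, {"dr": [0, 0, 0], "travel": [1, 0, 0], "gripper": 167}, {"dr": [0, 0, 0], "travel": [0, 0, 0], "gripper": 167}]}}

```text
t: 16.48
eef_pos: [0.5623, 0.0217, 0.0456]
ee_rot: [0.703, 0.712, 0.0, -0.0]
wrist_force: [0.7, -3.9, 0.0]
grip_width: 0.347
gripper_force: 1.8
```

Request:
{"api": "send_rows", "payload": {"increments": [{"dr": [0, 0, 0], "travel": [1, 0, 0], "gripper": 167}, {"dr": [0, 0, 0], "travel": [1, 0, 0], "gripper": 167}, {"dr": [0, 0, 0], "travel": [1, 0, 0], "gripper": 167}, {"dr": [0, 0, 0], "travel": [0, 0, 0], "gripper": 167}]}}

```text
t: 16.98
eef_pos: [0.5622, 0.0241, 0.0455]
ee_rot: [0.703, 0.711, -0.0, 0.0]
wrist_force: [-0.5, -4.8, -0.4]
grip_width: 0.344
gripper_force: 2.5
```

Request:
{"api": "send_rows", "payload": {"increments": [{"dr": [0, 0, 0], "travel": [1, 0, 0], "gripper": 167}, {"dr": [0, 0, 0], "travel": [1, 0, 0], "gripper": 167}, {"dr": [0, 0, 0], "travel": [0, 0, 0], "gripper": 167}]}}

```text
t: 17.35
eef_pos: [0.5622, 0.0242, 0.0456]
ee_rot: [0.703, 0.711, -0.001, 0.001]
wrist_force: [-0.3, -8.4, 2.5]
grip_width: 0.348
gripper_force: 4.2
```

Request:
{"api": "send_rows", "payload": {"increments": [{"dr": [0, 0, 0], "travel": [1, 0, 0], "gripper": 167}, {"dr": [0, 0, 0], "travel": [1, 0, 0], "gripper": 167}, {"dr": [0, 0, 0], "travel": [0, 0, 0], "gripper": 167}]}}

```text
t: 17.73
eef_pos: [0.5622, 0.0242, 0.0456]
ee_rot: [0.703, 0.711, -0.002, 0.002]
wrist_force: [-0.6, -11.8, 2.3]
grip_width: 0.347
gripper_force: 5.8
```

Request:
{"api": "send_rows", "payload": {"increments": [{"dr": [0, 0, 0], "travel": [-6, 0, 0], "gripper": 167}, {"dr": [0, 0, 0], "travel": [-15, 0, 0], "gripper": 167}, {"dr": [0, 0, 0], "travel": [-25, 0, 0], "gripper": 167}, {"dr": [0, 0, 0], "travel": [-25, 0, 0], "gripper": 167}, {"dr": [0, 0, 0], "travel": [-20, 0, -30], "gripper": 167}, {"dr": [0, 0, 0], "travel": [-50, 0, -45], "gripper": 167}, {"dr": [0, 0, 0], "travel": [-50, 0, -45], "gripper": 167}, {"dr": [0, 0, 0], "travel": [-50, 0, -45], "gripper": 167}, {"dr": [0, 0, 0], "travel": [0, 0, 0], "gripper": 167}, {"dr": [0, 0, 0], "travel": [0, 0, 0], "gripper": 167}]}}

```text
t: 18.98
eef_pos: [0.5647, -0.2009, 0.2005]
ee_rot: [0.702, 0.712, 0.0, -0.001]
wrist_force: [-0.2, 0.4, -0.9]
grip_width: 0.344
gripper_force: 0.0
```

```bash
python3 - <<'E'
from h import *
go(563.1,24,45,90.7)
both()
c=capture("side"); save("side6",cv2.resize(c["img"][160:330,240:500],None,fx=3,fy=3,interpolation=cv2.INTER_CUBIC))
E
```

```text
t 18.975 p [ 564.7 -200.9  200.5] x-ang 90.76 tilt 0.09 F [-0.2   0.36 -0.89] w 0.344
turn first [-0.0002 -0.0016  0.0011] then travel [224.9   1.1 155.5] | travel in current axes [224.7   1.4 155.8]
scene [(np.int32(1023), [309.0, 214.0], [563.2, 72.0], [65.8, 81.4], 0.82, 45.9)]
side [(np.int32(1109), [335.0, 216.0], [560.7, 74.4], [66.2, 81.5], 0.57, 45.6), (np.int32(423), [281.0, 236.0], [454.9, 86.2], [44.7, 42.6], 28.61, 41.8)]
```

View pics/side6.png

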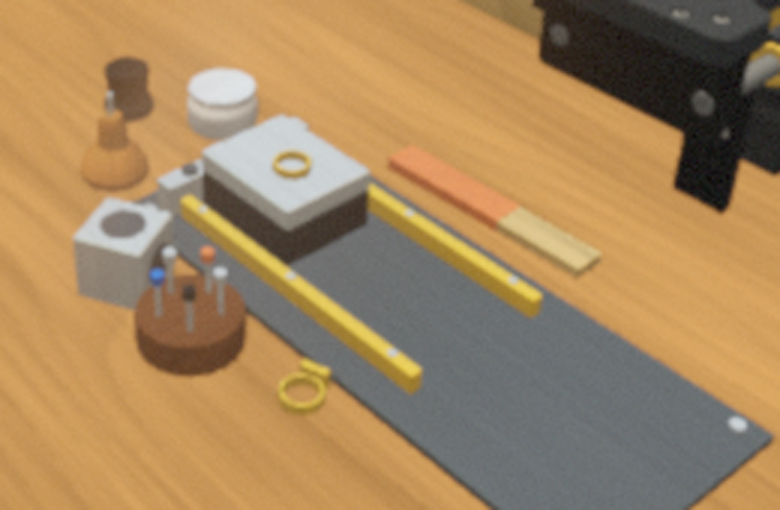

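The block is home and square against the stop, with the ring on top at (292,163). The bystanders are in place and the gripper is clear.

```bash
python3 -c "
from h import *
print(close_job())"
```

```text
the job is handed in; nothing more can be done
None
```

The block is home and square against the stop with the ring still on top, no rail contact seen, the bystanders in place and the robot clear; I've handed the job in, but it returned no verdict.

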